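# Seat the loose crank in the bench vice and wind the jaw onto the bar

## Task

Put the loose crank down the round bore of the bench vice, feel for the hidden hex until the socket drops fully home, then wind it clockwise (seen from above) until the moving jaw grips the aluminium bar firmly against the fixed jaw. Leave the crank standing in the bore; keep your hand off the jaw and the bar, and do not shift the screwdriver, the cast box, the offcut or the tub.

Things in the scene. Friction and masses are not known exactly. Their poses are not given: they have to be found in the camera images.
- crank_shank (a point): on the axis of the loose crank's upright square steel shank, 20 x 20 x 38 mm, the place to grasp it: 15 mm below the shank's top, 23 mm above the arm, 97 mm above the crank's lower end. The crank (about 0.7 kg) starts upright on the bench, socket down. z up, x along the crank arm towards the handle; the shank's flats face x and y
- crank_socket (a point): centre of the crank's open lower end, axes as crank_shank: a dark steel hub, 50 mm across below and a 32 mm neck above, 62 mm long, with a hexagon socket 33.6 mm across flats, 34 mm deep, one flat facing the crank's x; above the hub a flat aluminium arm 30 mm wide (62 to 74 mm above this point)
- crank_handle (a point): crank's black upright round handle, 18 mm in diameter, 75 mm from the hub axis along the crank's +x; this point is on its axis, 105 mm above the crank's lower end; the handle stands from 74 to 130 mm above the lower end. It does not spin on the arm
- bore_mouth (a point): centre of the mouth of the round bore in the top of the vice's grey housing (104 x 104 mm), 74 mm above the bench; axes as the vice. Bore 59 mm wide with a 4 mm chamfer, 50 mm deep. The crank's hub goes in; fully home its lower end rests on the flange at the bore's floor and its arm turns freely 12 mm above the housing, clear of the jaws
- jaw_face (a point): centre of the moving jaw's steel face; it lies 82 to 92 mm from the bore axis along the vice's y at the start, 105 mm (30 mm from the fixed jaw) when the bar is gripped
- fixed_jaw_face (a point): centre of the fixed jaw's face, 135 mm from the bore axis along the vice's y
- bar_center (a point): centre of the aluminium bar, 120 x 30 x 25 mm (about 0.24 kg), lying loose on the bed between the jaws with its length across the vice, x along its length
- vice: grey bench vice fixed to the bench, 116 mm wide (its x) and 240 mm long (its y), origin on the bench under the bore's axis; its +y runs from the bore to the moving jaw, the bar and the fixed jaw; z up. Bed 20 mm high, jaws 62 mm high
- jaw: moving jaw, a 90 x 24 mm grey block; clockwise turning of the hex (from above) drives it along the vice's +y, 20 mm per turn, and it stays where left. 0.65 to 1.2 turns close it on the bar; the hex then stops hard within about 0.3 rad. It takes about 0.15 N m to turn (2 N at the handle, 4 N at one turn in 4 s)
- bar: the same bar; origin at the centre of its underside
- screwdriver: screwdriver lying on the bench, to be left alone
- castbox: small cast aluminium box, 75 x 60 x 35 mm, to be left alone
- tub: white tub with red lid, 80 mm wide, 120 mm high, to be left alone
- offcut: aluminium offcut, 70 x 30 x 25 mm, lying outside the vice, to be left alone
- bore_floor (a point): centre of the bore's floor, 50 mm below the mouth: a flange that turns with the steel hex standing on it, 32 mm across flats, 23 mm high plus a 9 mm hexagonal taper, turned to an unknown angle. It fits the socket in six positions with about 5 degrees of play either way. An unseated crank rests on it with its lower end about 26 mm above this floor

How it is judged:
By the outcome, as a careful person would: the job done as asked, in the order asked, and still so for the second after the job is handed in, with the robot touching nothing.
It also fails if it takes over 72 s, if anything falls off the work surface, if the arm or the gripper's body presses on something with over 40 N, if the wrist force passes 120 N, or if a joint passes its speed limit or range.

## Robot

A 6-joint arm with a two-finger parallel gripper is mounted at the origin on the work surface. World frame = base frame: x ahead of the robot, y to its left, z up, the work surface at z = 0. Lengths are in m, angles in rad, forces in N, time in s.
With the tool pointing down it reaches from about 0.3 to 1 m from the base axis. Payload 5.1 kg.
Tool frame: the origin (TCP) lies midway between the tips of the shut fingers; the grasp point (between the pads) lies 19 mm behind it; z points along the fingers, y is the line along which they close (so a half turn about z gives the same grasp; the last joint's range is limited). The gripper opens to 95 mm and grips with 3 to 60 N. Pads are 20 mm wide; open, the fingers measure 119 mm over their backs; the gripper's body (75 mm by 180 mm) begins 59 mm behind the grasp point.
Start: joints at [-0.083, 0.124, 1.65, -0, 1.367, -0.083], TCP at [0.65, -0, 0.215] pointing down, gripper open.
Joint ranges: [-2.61, 2.61], [-1.02, 2.33], [0.03, 2.71], [-1.35, 4.49], [0.32, 2.68], [-2.91, 2.91]. Speed limits (rad/s): [2.57, 2.57, 3.14, 3.14, 3.14, 3.14].

## Interface

Orientations are given as a 3x3 rotation matrix whose columns are the frame's x, y, z axes.
In Python, from cell import manip gives the robot as it stands. Calls block until the motion is done:
- manip.reach(position, orientation): joint-space move of the TCP to a pose.
- manip.movel(position, feed=0.15, frame=None, contact_N=None): straight line of the TCP; frame=None keeps the orientation; feed is the mean speed in m/s. With contact_N (N) it stops when the force on the tool has changed by that much, and returns True; else False.
- manip.goto_joints(angles): joint-space move.
- manip.set_gripper(opening): opening from 0.0 (shut) to 1.0 (fully open); the grip force is fixed at half the most; returns when the fingers have stopped.
- manip.sleep(seconds).
- manip.inverse_kinematics(position, orientation): joint angles nearest the present ones, or None.
- manip.observe(): the state.
- manip.snapshot(name): name is "scene" or "side" or "wrist"; returns the picture (420x560x3 uint8, red, green, blue); there is no depth.
- manip.get_calibration(name): a dict with "camera_matrix" (3x3 intrinsics, pixels), "position" and "attitude" of the camera in the world; the wrist camera has in their place "hand_eye" (4x4, takes a point from camera to tool coordinates, whose origin is the TCP and whose axes are the flange's). Camera axes: x right, y down, z forward; pixel columns grow to the right and rows downward; lengths in m; the calibration is good to about 2 mm. A picture is of the moment at which its call begins: read the wrist's pose just before it. get_calibration takes no time and is no camera call.
A pose or a line that the arm cannot do raises manip.Unreachable and nothing moves.
- manip.sign_off(): hands the job in; it is judged then, once.
The state is a dict: "t": time; "joints": joint angles; "joint_velocities": joint speeds; "tau": joint torques, N m; "ee_pos": TCP position; "orientation": TCP orientation; "wrist_force": force on the tool from outside, world axes, zero at the start; "torque": the same for the moment, N m; "width": opening from 0.0 (shut) to 1.0 (fully open); "grip_force": force on a finger pad.
Only numpy, scipy, OpenCV 4.12 (cv2) and the standard library are available. Lean on these libraries where they do the work, as an engineer would, in place of code of your own. Each camera call takes 0.05 s, during which the arm holds its last target. There are 200 camera calls.

## Working session

There is one attempt and no reset: what is moved stays moved. The work goes in short steps, each a Python script; the robot and the scene stay as the last script left them, time stands still between calls to the robot, and variables do not carry over. Pictures are saved under pics/ and viewed, at most 10 in all, crops included, and the job is handed in when it is done.

```bash
mkdir -p pics; ls; python3 - <<'E'
from cell import manip
import cv2,numpy as np
a=[manip.snapshot(n) for n in("scene","side")]
for n,i in zip(("scene","side"),a): cv2.imwrite(f"pics/{n}0.png",i[:,:,::-1]); print(n,manip.get_calibration(n))
w=manip.snapshot("wrist");cv2.imwrite("pics/wrist0.png",w[:,:,::-1]);print(manip.get_calibration("wrist"))
o=manip.observe();print(o)
E
```

```text
pics
scene {'camera_matrix': array([[380.09545369,   0.        , 279.94572025],
       [  0.        , 380.09545369, 211.45692899],
       [  0.        ,   0.        ,   1.        ]]), 'position': array([ 1.35553598, -0.27252835,  0.59949999]), 'attitude': array([[ 0.20060866,  0.50875769, -0.83721071],
       [ 0.97965716, -0.10879474,  0.16862846],
       [-0.0052931 , -0.8540078 , -0.52023328]])}
side {'camera_matrix': array([[408.87907724,   0.        , 275.03934046],
       [  0.        , 408.87907724, 204.15787466],
       [  0.        ,   0.        ,   1.        ]]), 'position': array([0.47561821, 0.72672345, 0.53528503]), 'attitude': array([[-0.99472091, -0.03817903,  0.09525054],
       [-0.10201943,  0.46798088, -0.87783024],
       [-0.01106073, -0.8829135 , -0.46940537]])}
{'camera_matrix': array([[289.27954975,   0.        , 282.77450713],
       [  0.        , 289.27954975, 207.82894832],
       [  0.        ,   0.        ,   1.        ]]), 'hand_eye': array([[ 7.59180541e-05, -9.69540189e-01, -2.44932267e-01,
         6.95894430e-02],
       [ 9.99999305e-01,  3.6185556
[... 333 characters left out ...]
1606e+00, -8.25938806e-02]), 'joint_velocities': array([-0.00029771, -0.00265409, -0.00393282,  0.00031797, -0.00141423,
        0.00071898]), 'tau': array([ 4.52342692e-04, -4.18191254e+01, -3.60470796e+01,  7.75244599e-02,
        4.69156180e-02, -8.73639601e-05]), 'ee_pos': array([6.49492417e-01, 1.34604773e-05, 2.13666378e-01]), 'orientation': array([[ 1.30531001e-06,  9.99998657e-01, -1.63901724e-03],
       [ 9.99999992e-01, -1.09326499e-06,  1.29374159e-04],
       [ 1.29372193e-04, -1.63901740e-03, -9.99998648e-01]]), 'wrist_force': array([ 0.28130786, -0.38733912,  0.86734543]), 'torque': array([-0.02775854,  0.01370619, -0.01160363]), 'grip_force': 0.0, 'width': 0.9969078005646747}
```

View pics/scene0.png

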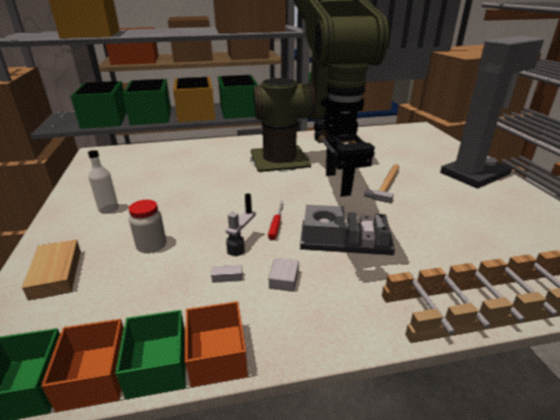

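View pics/side0.png

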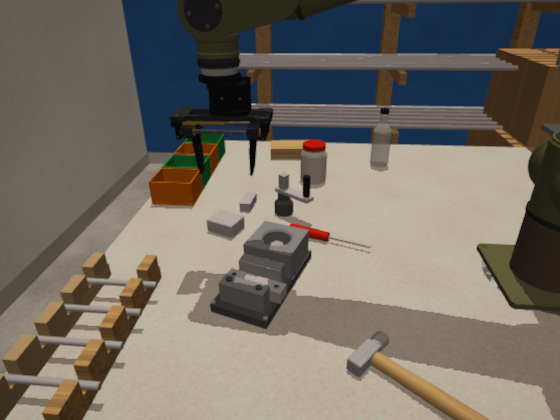

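View pics/wrist0.png

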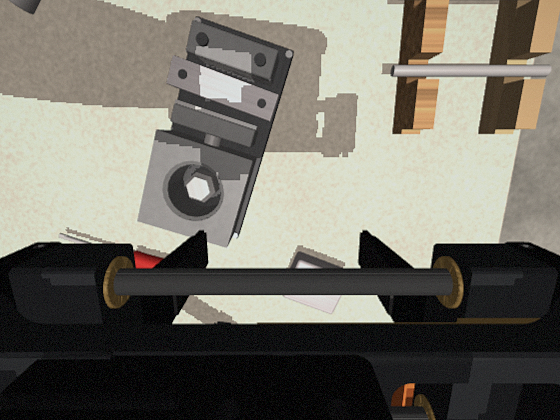

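The scene view shows the crank with its hub at (235,245), shank at (233,218) and handle at (249,203). The side view has the shank top at (284,178) and the handle at (307,186). The wrist view shows the bore at about (193,189) with the hex inside, the vice +y running up and right, and the bar at (222,88). I'll turn these into positions.

```bash
cat > h.py <<'E'
from cell import manip
import cv2,numpy as np
def cam(n,o=None):
    c=manip.get_calibration(n);K=c["camera_matrix"]
    if n!="wrist": return K,c["attitude"],c["position"]
    o=o or manip.observe();H=c["hand_eye"];R=o["orientation"]
    return K,R@H[:3,:3],R@H[:3,3]+o["ee_pos"]
def ray(C,uv):
    d=C[1]@np.linalg.solve(C[0],[uv[0],uv[1],1.]);return C[2],d/np.linalg.norm(d)
def plane(C,uv,z):
    p,d=ray(C,uv);return p+d*(z-p[2])/d[2]
def tri(*cu):
    A=0;b=0
    for C,uv in cu:
        p,d=ray(C,uv);M=np.eye(3)-np.outer(d,d);A=A+M;b=b+M@p
    return np.linalg.solve(A,b)
def proj(C,P):
    q=C[0]@(C[1].T@(np.asarray(P)-C[2]));return q[:2]/q[2]
def ori(yaw): # tool x at angle yaw in world, z down
    c,s=np.cos(yaw),np.sin(yaw);return np.array([[c,s,0],[s,-c,0],[0,0,-1.]])
def save(n,i): cv2.imwrite(f"pics/{n}.png",i[:,:,::-1])
E
python3 - <<'E'
from h import *
S,D,W=cam("scene"),cam("side"),cam("wrist")
print("shanktop",tri((S,(233,213)),(D,(284,176))))
print("handletop",tri((S,(248,195)),(D,(307,177))))
print("hub",plane(S,(235,252),0),plane(D,(284,214),0))
b=plane(W,(193,189),.074);print("bore",b,"bar",plane(W,(222,88),.045))
print("hse corners",[plane(W,p,.074)[:2] for p in((157,130),(258,152),(137,221),(232,246))])
print("fixed jaw far corners",[plane(W,p,.062)[:2] for p in((193,18),(291,52))])
E
```

```text
shanktop [ 0.5540607  -0.2276399   0.10965815]
handletop [ 0.4957455  -0.18342844  0.1262031 ]
hub [ 0.56366514 -0.23210281  0.        ] [ 0.55470822 -0.22063028  0.        ]
bore [0.55103636 0.01244811 0.074     ] bar [0.58206468 0.11917889 0.045     ]
hse corners [array([0.51845876, 0.07437556]), array([0.62252371, 0.05201248]), array([ 0.48560296, -0.02389952]), array([ 0.59060866, -0.05360014])]
fixed jaw far corners [array([0.56019471, 0.18103147]), array([0.65686305, 0.15058628])]
```

```bash
python3 - <<'E'
from h import *
import pickle
R=ori(np.pi/2);P={}
for n,p in(("bore",(.551,-.058,.2)),("crank",(.554,-.297,.23))):
    manip.reach(np.array(p),R);manip.sleep(.3);o=manip.observe();i=manip.snapshot("wrist");P[n]=(cam("wrist",o),i)
    c=i[0:280,130:430] if n=="bore" else i[0:280,130:430]
    save(n+"_c",cv2.resize(c,None,fx=2,fy=2,interpolation=2));print(o["t"],o["ee_pos"],o["joints"].round(3))
pickle.dump(P,open("p.pkl","wb"))
E
```

```text
0.9833 [ 0.55174846 -0.05760107  0.20016419] [-0.201 -0.077  1.88   0.     1.339 -0.202]
2.2833 [ 0.55428459 -0.29583241  0.22999804] [-0.576  0.068  1.685  0.     1.389 -0.577]
```

View pics/bore_c.png

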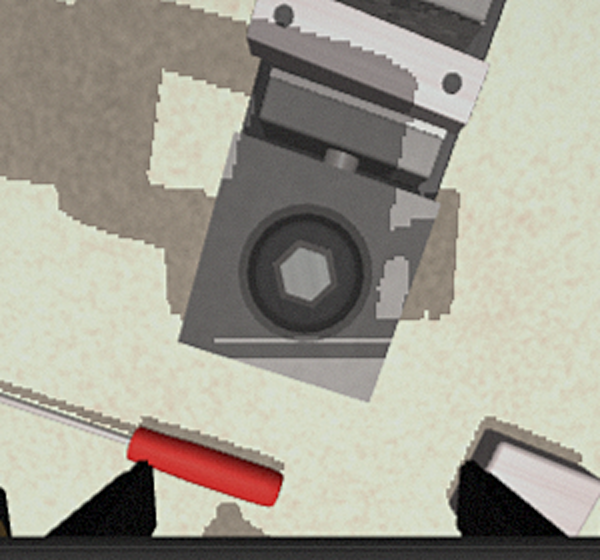

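View pics/crank_c.png

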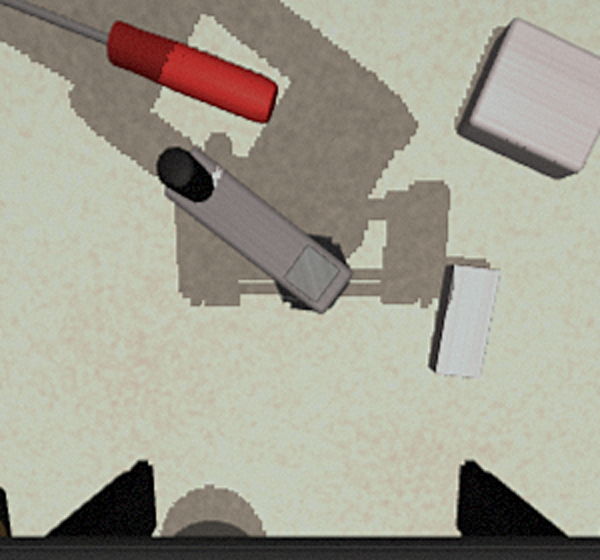

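The bore view shows the bore circle centred near (305,270) in the crop and the pale hex at about (304,274), with corners near (275,272) and (332,275). The crank view shows the shank top centred at about (313,275) and the handle top at about (178,167). The screwdriver is clear of both.

```bash
python3 - <<'E'
from h import *
import pickle
P=pickle.load(open("p.pkl","rb"))
C,i=P["bore"];f=lambda u,v:(130+u/2-.25,v/2-.25)
g=cv2.cvtColor(i,cv2.COLOR_RGB2GRAY)
b=np.array([plane(C,f(*p),.074)[:2] for p in((239,271),(372,271),(305,204),(305,339))]);print("bore",[(b[0,0]+b[1,0])/2,(b[2,1]+b[3,1])/2],np.ptp(b,axis=0))
m=(g>115).astype(np.uint8);k=np.zeros_like(m);cv2.circle(k,(282,136),24,1,-1)
n,l,st,ce=cv2.connectedComponentsWithStats(m*k);L=l==l[136,282];print("hexarea",L.sum())
c,_=cv2.findContours(L.astype(np.uint8),cv2.RETR_EXTERNAL,cv2.CHAIN_APPROX_NONE)
q=max(c,key=len)[:,0,:]
w=np.array([plane(C,p,.056)[:2] for p in q]);yx,xx=np.nonzero(L);c0=plane(C,(xx.mean(),yx.mean()),.056)[:2]
d=w-c0;r=np.hypot(*d.T);a=np.arctan2(d[:,1],d[:,0]);ph=np.angle((r**2*np.exp(6j*a)).sum()-0)/6
# uniform-angle harmonic
aa=np.linspace(-np.pi,np.pi,360,0);s=np.argsort(a);rr=np.interp(aa,a[s],r[s],period=2*np.pi)
h=np.fft.fft(rr)[6];z=(rr*np.exp(6j*aa)).sum()
print("hex c",c0,"corner angle deg mod60",np.degrees(np.angle(z)/6)%60,abs(z)/360,r.mean())
co=[plane(C,f(*p),.056)[:2] for p in((319,247),(332,275),(318,301),(287,299),(276,272),(288,247))]
cc=np.mean(co,0);print("hand",cc,[round(np.degrees(np.arctan2(*(p-cc)[::-1]))%60,1) for p in co],[round(np.hypot(*(p-cc))*1e3,1) for p in co])
hc=[plane(C,f(*p),.074)[:2] for p in((237,132),(437,198),(369,402),(180,341))];print("hse",np.mean(hc,0),np.degrees(np.arctan2(*(hc[1]-hc[0])[::-1])),np.degrees(np.arctan2(*(hc[0]-hc[3])[::-1])))
C,i=P["crank"]
s=np.array([plane(C,f(*p),.112)[:2] for p in((307,245),(342,270),(321,307),(286,282))]);sc=s.mean(0)
ht=plane(C,f(178,167),.130)[:2];dd=ht-sc
print("shank",sc,"handle",ht,np.hypot(*dd),np.degrees(np.arctan2(dd[1],dd[0])))
for A,B in(((222,165),(345,258)),((178,200),(312,305))):
    v=plane(C,f(*A),.074)-plane(C,f(*B),.074);print("edge",np.degrees(np.arctan2(v[1],v[0])))
print("tub/handle start joints",manip.observe()["joints"].round(2))
for yaw in (52,232):
  pass
E
```

```text
bore [np.float64(0.5507968692699299), np.float64(0.010364452814886193)] [0.06601174 0.06506687]
hexarea 472
hex c [0.55061806 0.01017401] corner angle deg mod60 42.40266752074734 0.00033816581095890823 0.012283730375366968
hand [0.54962761 0.01010039] [np.float64(58.9), np.float64(57.5), np.float64(58.9), np.float64(56.4), np.float64(56.6), np.float64(0.6)] [np.float64(15.8), np.float64(15.1), np.float64(16.1), np.float64(15.7), np.float64(14.4), np.float64(15.7)]
hse [0.55088806 0.01052669] -16.943215952717992 71.97108916760536
shank [ 0.5573864  -0.22913855] handle [ 0.49789663 -0.1829896 ] 0.07529115640201109 142.1976222400924
edge 144.31371451081083
edge 142.53238375863518
tub/handle start joints [-0.58  0.07  1.68  0.    1.39 -0.58]
```

```bash
python3 - <<'E'
from h import *
R=ori(np.radians(142.6));p=np.array([.5574,-.2291,.078])
manip.reach(p+[0,0,.1],R);print(manip.observe()["joints"].round(2))
manip.set_gripper(.6)
print(manip.movel(p,.1,contact_N=8));manip.sleep(.2);o=manip.observe();print(o["ee_pos"],o["wrist_force"])
manip.set_gripper(0);o=manip.observe();print(o["width"],o["grip_force"],o["wrist_force"],o["ee_pos"])
manip.movel(p+[0,0,.13],.1)
manip.reach(np.array([.5507,.0103,.205]),ori(np.radians(208)));manip.sleep(.3)
o=manip.observe();print(o["t"],o["ee_pos"],o["joints"].round(3),o["wrist_force"],o["torque"],o["width"])
s=manip.snapshot("scene");d=manip.snapshot("side")
save("both",cv2.resize(np.hstack([s[100:300,200:420],d[100:300,150:370]]),None,fx=1.8,fy=1.8))
E
```

```text
[-0.48  0.05  1.8  -0.    1.3  -1.4 ]
False
[ 0.5578494  -0.22933487  0.07882677] [0.24393766 0.42306872 0.43155293]
0.20886251154678898 29.99007135629654 [-0.58881215 -0.74067494 -0.55281227] [ 0.5573206  -0.22916581  0.07796441]
8.6917 [0.55086039 0.00933818 0.20494832] [-0.08  -0.089  1.882 -0.     1.348 -2.138] [ 0.32588083 -0.30366568 -7.15397658] [ 0.13585623 -0.0272609  -0.02801309] 0.20733648889387601
```

View pics/both.png

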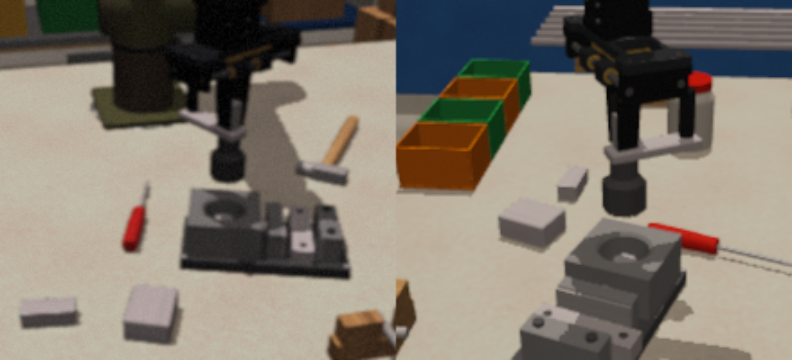

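The crank is gripped upright, its hub hangs over the bore, and the other objects look undisturbed. Next I lower it and feel for the hex.

```bash
python3 - <<'E'
from h import *
p=np.array([.5507,.0103,.136])
def st(m):
    o=manip.observe();print(m,round(o["t"],2),o["ee_pos"].round(4),o["wrist_force"].round(1),o["torque"].round(2),round(o["joints"][5],3),round(o["width"],3));return o
print(manip.movel(p,.1,contact_N=8));o=st("above hex")
if o["ee_pos"][2]<.14:
    hit=manip.movel(np.array([.5507,.0103,.101]),.03,contact_N=12);o=st(hit)
E
```

```text
False
above hex 9.63 [0.5513 0.0103 0.1367] [ 0.6  0.7 -6.4] [ 0.15 -0.09  0.02] -2.138 0.211
True 10.22 [0.5515 0.0093 0.125 ] [ 0.2 -0.7  4. ] [ 0.01 -0.02 -0.06] -2.138 0.209
```

```bash
python3 - <<'E'
from h import *
x,y=.5507,.0103
for d in (4,-4,8,-8,12,-12,16,-16,20,-20,24,-24,28):
    R=ori(np.radians(208+d))
    manip.movel(np.array([x,y,.127]),.1,frame=R);
    hit=manip.movel(np.array([x,y,.101]),.04,contact_N=15)
    o=manip.observe();print(d,hit,round(o["t"],2),o["ee_pos"].round(4),o["wrist_force"].round(1),o["torque"].round(2))
    if o["ee_pos"][2]<.115: break
E
```

```text
4 True 10.75 [0.5516 0.0094 0.1254] [-0.6 -0.7  2.8] [-0.03  0.1  -0.04]
-4 True 11.34 [0.5516 0.0095 0.1241] [-0.5 -0.7  1.5] [-0.02  0.03 -0.09]
8 True 11.97 [0.5515 0.0095 0.1252] [ 0.3 -0.9  2.6] [ 0.03  0.1  -0.05]
-8 True 13.06 [0.5513 0.0097 0.1019] [-0.4  0.5  3.7] [ 0.33  0.13 -0.02]
```

```bash
python3 - <<'E'
from h import *
q=np.array(manip.inverse_kinematics(np.array([.5508,.0101,.1022]),ori(np.radians(200))))
print(q.round(3));q0=q[5]
while q[5]<2.8:
    q[5]=min(q[5]+.35,2.82);manip.goto_joints(q)
    o=manip.observe();print(round(o["t"],2),round(o["joints"][5],3),round(q[5],3),o["ee_pos"].round(4),o["wrist_force"].round(1),o["torque"].round(2))
    if abs(o["torque"][2])>.6 or np.abs(o["wrist_force"]).max()>25: break
save("w1",manip.snapshot("wrist"))
E
```

```text
[-0.079  0.004  1.973 -0.     1.165 -1.999]
13.48 -1.649 -1.649 [0.5514 0.0091 0.102 ] [ 3.2 -5.1 -2.4] [-0.97 -0.93 -0.03]
13.91 -1.299 -1.299 [0.5513 0.0091 0.1019] [ 3.6 -4.8 -1.4] [-1.09 -0.87 -0.02]
14.33 -0.949 -0.949 [0.5513 0.009  0.102 ] [ 3.3 -4.4 -2.1] [-1.22 -0.86 -0.06]
14.76 -0.599 -0.599 [0.5513 0.0089 0.102 ] [ 2.5 -5.2 -1.4] [-1.27 -0.78 -0.14]
15.18 -0.249 -0.249 [0.5512 0.0089 0.1019] [ 2.4 -5.2 -1.3] [-1.25 -0.73 -0.08]
15.61 0.101 0.101 [0.5511 0.0088 0.102 ] [ 2.1 -5.3 -1. ] [-1.37 -0.66 -0.09]
16.03 0.451 0.451 [0.551  0.0088 0.1019] [ 1.7 -6.6 -2.3] [-1.34 -0.5  -0.1 ]
16.46 0.801 0.801 [0.5509 0.0089 0.1019] [ 2.6 -5.5 -1.1] [-1.29 -0.4  -0.08]
16.88 1.151 1.151 [0.5508 0.009  0.1019] [ 1.9 -5.5 -1.1] [-1.17 -0.33 -0.11]
17.31 1.501 1.501 [0.5508 0.0091 0.1019] [ 2.4 -4.5 -0.7] [-1.15 -0.26 -0.05]
17.73 1.851 1.851 [0.5508 0.0092 0.1019] [ 0.8 -4.5 -0.7] [-1.03 -0.31 -0.1 ]
18.16 2.201 2.201 [0.5508 0.0094 0.1019] [ 2.1 -4.6 -1.3] [-1.01 -0.34 -0.04]
18.58 2.551 2.551 [0.5509 0.0095 0.1019] [ 2.2 -4.4 -1.5] [-0.9  -0.44 -0.1 ]
18.95 2.82 2.82 [0.5509 0.0095 0.1019] [ 2.5 -5.  -1.4] [-0.83 -0.54 -0.06]
```

View pics/w1.png

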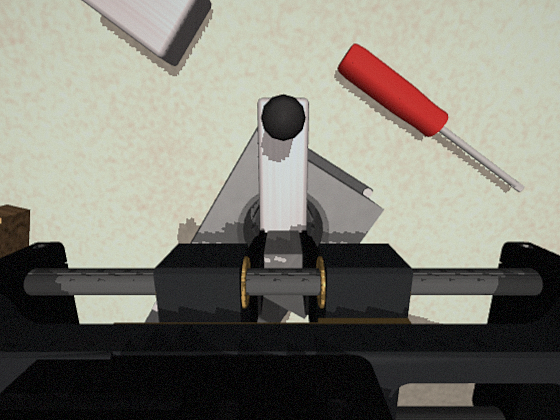

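The wrist view shows the crank arm has turned with the hand and is aligned with the tool, with the handle at (283,118). No stop has been felt yet, so I regrasp half a turn back and keep winding.

```bash
python3 - <<'E'
from h import *
def st(m=""):
    o=manip.observe();print(m,round(o["t"],2),round(o["joints"][5],3),o["ee_pos"].round(4),o["wrist_force"].round(1),o["torque"].round(2),round(o["width"],3));return o
manip.set_gripper(.6);st("open")
c=np.array([.5508,.0101,.1022])
o=manip.observe();manip.movel(c+[0,0,.1],.15)
q=manip.observe()["joints"].copy();q[5]-=np.pi;manip.goto_joints(q)
print(manip.movel(c,.12,contact_N=10));st("down")
manip.set_gripper(0);o=st("grip")
q=o["joints"].copy();T0=o["torque"][2]
while q[5]<2.8:
    q[5]=min(q[5]+.2,2.85);manip.goto_joints(q);o=st(round(q[5],2))
    if abs(o["torque"][2]-T0)>.45 or np.abs(o["wrist_force"]).max()>30: break
save("s2",np.hstack([manip.snapshot("scene")[150:290,200:420],manip.snapshot("side")[150:290,180:400]]).repeat(2,0).repeat(2,1)[:,:800])
E
```

```text
open 19.82 2.82 [0.5508 0.0101 0.1022] [-1.   0.3  0.4] [0.18 0.09 0.03] 0.6
False
down 24.26 -0.322 [0.5515 0.01   0.1031] [ 0.  -0.8  0.3] [-0.   -0.02 -0.06] 0.598
grip 24.94 -0.322 [0.5509 0.0101 0.1023] [-0.   0.2  0.1] [ 0.01 -0.17 -0.01] 0.209
-0.12 25.25 -0.125 [0.5511 0.0101 0.1023] [ 1.  -0.4 -1.3] [ 0.04 -0.32 -0.16] 0.207
0.08 25.56 0.073 [0.5513 0.0101 0.1023] [ 3.  -0.  -2.1] [-0.04 -0.57 -0.09] 0.207
0.28 25.87 0.273 [0.5515 0.01   0.1023] [ 4.  -0.3 -2.9] [-0.08 -1.03 -0.05] 0.208
0.48 26.18 0.474 [0.5516 0.0099 0.1023] [ 5.8 -1.1 -5.2] [-0.12 -1.26 -0.07] 0.207
0.68 26.48 0.674 [0.5518 0.0098 0.1024] [ 5.2 -0.5 -5.1] [-0.26 -1.34 -0.03] 0.212
0.88 26.79 0.873 [0.552  0.0097 0.1024] [ 5.7 -1.5 -4.5] [-0.26 -1.49  0.31] 0.205
1.08 27.1 1.073 [0.5527 0.0102 0.1025] [ 8.8 -0.6 -6.2] [ 0.12 -1.73  0.7 ] 0.225
```

View pics/s2.png

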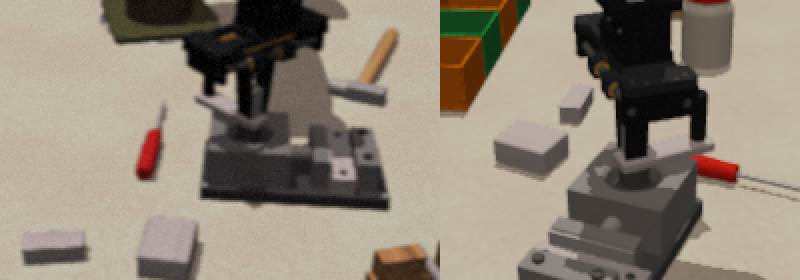

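The hex has stopped at about 0.98 turn: torque has risen to 0.7 N·m and the grip is starting to spread. One more small nudge, then release and check.

```bash
python3 - <<'E'
from h import *
def st(m=""):
    o=manip.observe();print(m,round(o["t"],2),round(o["joints"][5],3),o["ee_pos"].round(4),o["wrist_force"].round(1),o["torque"].round(2),round(o["width"],3));return o
q=np.array(manip.inverse_kinematics(np.array([.5508,.0101,.1023]),manip.observe()["orientation"]))
a=q[5]
q[5]=a+.06;manip.goto_joints(q);manip.sleep(.5);st("hold")
q[5]=a-.03;manip.goto_joints(q);st("relax")
manip.set_gripper(.6);st("open")
o=manip.observe();manip.movel(o["ee_pos"]+[0,0,.11],.12)
manip.reach(np.array([.5508,-.03,.26]),ori(np.pi/2));manip.sleep(.4)
o=st();i=manip.snapshot("wrist");save("fin",cv2.resize(i[0:280,100:460],None,fx=2,fy=2))
import pickle;pickle.dump((cam("wrist",o),i),open("f.pkl","wb"))
E
```

```text
hold 27.95 1.126 [0.553  0.0102 0.1026] [11.  -0.1 -7. ] [ 0.19 -1.96  0.8 ] 0.233
relax 28.2 1.036 [0.5529 0.0104 0.1026] [11.4  0.5 -6.9] [ 0.34 -1.91  0.57] 0.23
open 28.98 1.042 [0.5508 0.0101 0.1023] [ 0.2 -0.4  0.8] [0.   0.09 0.02] 0.6
 31.55 -0.152 [ 0.5508 -0.0299  0.2599] [-0.1  0.2 -0. ] [-0.08 -0.01 -0.04] 0.602
```

View pics/fin.png

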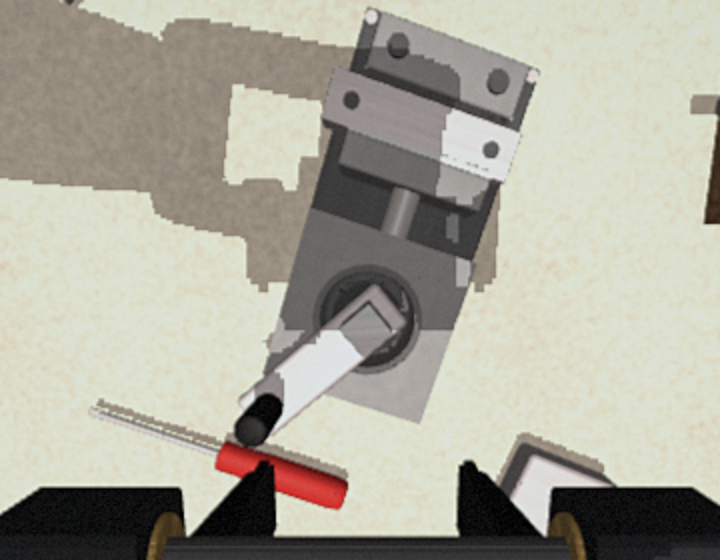

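```bash
python3 - <<'E'
from h import *
import pickle
C,i=pickle.load(open("f.pkl","rb"))
f=lambda u,v:(100+u/2-.25,v/2-.25)
b=np.array([.5508,.0103]);t=np.radians(72.5);y=np.array([np.cos(t),np.sin(t)])
for n,p,z in(("jaw far edge",(347,129),.062),("jaw far edge",(494,179),.062),("fixed top near",(355,76),.062),("fixed top near",(522,120),.062),("bar near",(322,122),.045),("bar near",(503,182),.045),("bar far",(338,70),.045),("bar far",(520,132),.045)):
    print(n,(plane(C,f(*p),z)[:2]-b)@y)
E
```

```text
jaw far edge 0.10040067320106089
jaw far edge 0.10061662853531067
fixed top near 0.128288549173981
fixed top near 0.13550461742461792
bar near 0.10291230641274372
bar near 0.1040242858099358
bar far 0.13295093732220187
bar far 0.13386653611654298
```

The bar sits within 1.5 mm of the gripped position. However, the arm is at about 221° while the hand ended at 201°, so the shank slipped in the fingers near the end. I'll add torque by pushing the handle clockwise with shut fingers, using light force limits.

```bash
python3 - <<'E'
from h import *
import pickle
C,i=pickle.load(open("f.pkl","rb"))
h=plane(C,(100+251/2,430/2),.154)[:2];b=np.array([.5508,.0103]);v=h-b;a=np.arctan2(v[1],v[0])
print(h,np.hypot(*v),np.degrees(a)%360)
hh=b+.075*v/np.hypot(*v);t=np.array([np.sin(a),-np.cos(a)])
def st(m=""):
    o=manip.observe();print(m,round(o["t"],2),o["ee_pos"].round(4),o["wrist_force"].round(1),o["torque"].round(2));return o
R=ori(np.arctan2(t[1],t[0]));s=hh-.04*t
manip.set_gripper(0)
manip.reach(np.array([*s,.2]),R);print(manip.movel(np.array([*s,.115]),.1,contact_N=8));st("start")
e=hh+.015*t
print(manip.movel(np.array([*e,.115]),.025,contact_N=18));o=st("push");print("gap to handle axis",(hh-o["ee_pos"][:2])@t)
manip.sleep(.3);st()
manip.movel(np.array([*s,.115]),.1);manip.movel(np.array([*s,.22]),.15)
manip.reach(np.array([.5508,-.03,.26]),ori(np.pi/2));manip.sleep(.4)
o=st();i=manip.snapshot("wrist");save("fin2",cv2.resize(i[0:280,100:460],None,fx=2,fy=2))
E
```

```text
[ 0.49344705 -0.03735145] 0.07456555085146062 219.72135458923768
False
start 34.41 [ 0.5193 -0.0685  0.1158] [ 0.4 -0.7  0.3] [ 0.09 -0.05  0.02]
True
push 35.89 [ 0.4976 -0.0421  0.1161] [ 7.3 -9.4 -2.8] [-1.54 -1.19  0.01]
gap to handle axis 0.006268451444528196
 36.19 [ 0.4979 -0.0426  0.116 ] [ 6.3 -8.7 -4.1] [-1.41 -1.1   0.02]
 38.72 [ 0.5507 -0.0301  0.2599] [-0.7 -0.2  0.2] [0.03 0.01 0.04]
```

View pics/fin2.png

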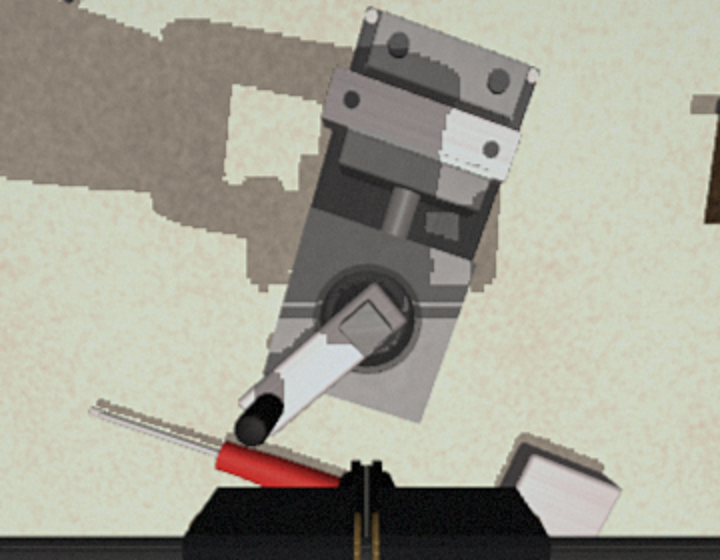

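The crank hasn't moved under the extra push: the handle is still at (253,430). It was a hard stop, so the bar is gripped, and the hand is clear.

```bash
python3 -c "
from cell import manip
print(manip.sign_off())"
```

```text
the job is handed in; nothing more can be done
None
```

The crank is seated on the hex and wound clockwise about one turn to a hard stop, with the jaw gripping the bar; I left it standing in the bore with the hand clear and handed the job in at about 39 s.

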